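Tip the tall printing block onto its sheet

TASK

Two carved printing blocks stand on edge on the proofing board, each behind its own sheet of paper. Push the taller one over from behind so that it falls carved face down, squarely on the sheet in front of it, then press down firmly on the middle of its back for about a second to take the print. Do not grasp or lift the block; leave the smaller block standing and everything else where it is.

Things in the scene. Friction and masses are not known exactly. Their poses are not given: they have to be found in the camera images.
- tall_block: the taller block: wood with a dark carved face, 120 high (z), 90 wide (y), 22 thick (x), 0.12-0.24 kg, standing loose. Origin: centre of its foot; z up, +x out of the carved face, towards the sheet, away from the robot. Pushed high on its plain back (-x) it topples about its front foot edge once leant 11 degrees and drops flat: x then points down, its back 22 mm above the board
- small_block: the smaller block, same make, 75 high, 70 wide, 22 thick, standing likewise behind the other sheet; origin at the centre of its foot, axes as the tall one's. Leave standing
- board: fixed plywood board, 240 (its x) x 370 (y) x 15 thick, flat on the table, turned up to 22 degrees; origin: centre of its underside, z up, x away from the robot. The blocks' feet stand at about x = -72 mm, y = +90 and -90 mm (either block at either place). Behind them an aluminium strip (x -102 to -92 mm), 8 high above the board, runs along y
- sheet_left (a point): centre of the paper sheet at the board's +y side (165 along the board's x, 135 along y, fixed flat), at the board's top, 15 mm above the table; axes as the board's
- sheet_right (a point): centre of the like sheet at the board's -y side
- tall_mid (a point): centre of the tall block's solid, 60 mm up from its foot
- tall_foot (a point): middle of the tall block's front lower edge, on which it tips
- ink_jar: white ink jar with black lid, 40 across, 45 high, standing on the board between the two sheets; leave alone (origin: middle of its underside)
- brayer: ink roller lying on the table: rubber roll 38 across and 100 long, 150 mm handle; leave alone (origin: middle of its underside)
- mallet: mallet lying on the table, 260 long; leave alone (origin: middle of its underside)
- baren: black hand-rubbing disc 100 across with a wooden bow handle, 42 high; leave alone (origin: middle of its underside)
- lino_tile: bare dark tile 80 x 80 x 8 lying on the table; leave alone (origin: middle of its underside)
- jug: white bottle 90 across, 170 high, standing on the table; leave alone (origin: middle of its underside)
Not all that is in view belongs to the job. Leave any blue, orange or purple look-alike of the small_block alone.

How it is judged (in metres and radians):
On the way, in this order (a step that is already met when the one before it is completed fails the run):
1. the tall block lies face down and still, squarely on the sheet (angle between tall_block's own x axis and vertical above 3.06 rad and ((x of tall_mid in the frame of sheet_left between -0.022 and 0.022 m and y of tall_mid in the frame of sheet_left between -0.018 and 0.018 m) or (x of tall_mid in the frame of sheet_right between -0.022 and 0.022 m and y of tall_mid in the frame of sheet_right between -0.018 and 0.018 m)) and angle between the y axis of tall_block and the y axis of board, either way round below 0.17 rad and linear speed of tall_block below 0.02 m/s and angular speed of tall_block below 0.2 rad/s), for 0.2 s.
2. the fingers press on the middle of its back (angle between tall_block's own x axis and vertical above 3.06 rad and ((x of tall_mid in the frame of sheet_left between -0.022 and 0.022 m and y of tall_mid in the frame of sheet_left between -0.018 and 0.018 m) or (x of tall_mid in the frame of sheet_right between -0.022 and 0.022 m and y of tall_mid in the frame of sheet_right between -0.018 and 0.018 m)) and angle between the y axis of tall_block and the y axis of board, either way round below 0.17 rad and contact force between the fingers and tall_block above 4 N and horizontal distance between the grasp point and tall_mid below 0.025 m), for 0.5 s.
At the end, for the whole second after the job is handed in: The tall block lies at rest face down (within 4.5 degrees of flat), its centre within 22 mm (board's x) and 18 mm (y) of a sheet's centre, square to the board within 10 degrees, after a press of over 4 N for 0.5 s within 25 mm of its middle. The small block stands within 12 mm of its place (all of step 1 and angle between small_block's own z axis and vertical below 0.1 rad and distance of small_block from where it was at the start of the episode below 0.012 m); the robot touches nothing.
It fails at once if the tall block's front foot edge is lifted more than 15 mm off the board (height (world z) of tall_foot above 0.03 m).
It fails at once if the small block is knocked (moved over 12 mm or leant) (distance of small_block from where it was at the start of the episode above 0.012 m or angle between small_block's own z axis and vertical above 0.15 rad).
It fails at once if a bystander is moved more than 25 mm (distance of any of ink_jar, brayer, mallet, baren, lino_tile, jug from where it was at the start of the episode above 0.025 m).
It also fails if it takes over 40 s, if anything falls off the work surface, if the arm or the gripper's body presses on something with over 40 N, if the wrist force passes 120 N, or if a joint passes its speed limit or range.

ROBOT

A 6-joint arm with a two-finger parallel gripper is mounted at the origin on the work surface. World frame = base frame: x ahead of the robot, y to its left, z up, the work surface at z = 0. Lengths are in m, angles in degrees, forces in N, time in s.
With the tool pointing down it reaches from about 0.375 to 0.9 m from the base axis. Payload 3.1 kg.
Tool frame: the origin (TCP) lies at the very end of the fingers, on their centre line; the grasp point (between the pads) lies 19 mm behind it (bot.tcp_to_grasp is the distance from the TCP to the grasp point, in m); z points along the fingers, y is the line along which they close (so a half turn about z gives the same grasp; the last joint's range is limited). The gripper opens to 87 mm and grips with 3 to 60 N. Pads are 19 mm wide; open, the fingers measure 117 mm over their backs; the gripper's body (75 mm by 190 mm) begins 51 mm behind the grasp point.
Start: joints at [58.356, 30.224, 82.088, -0, 67.689, -10.227], TCP at [0.228, 0.582, 0.223] pointing down, gripper open.
Joint ranges: [-176.69, 176.69], [-43.24, 126.21], [12.49, 139.97], [-82, 262], [0, 151.66], [-163.58, 163.58]. Speed limits (degrees/s): [159.86, 159.86, 180, 180, 180, 180].

INTERFACE

Orientations are given as a 3x3 rotation matrix whose columns are the frame's x, y, z axes.
In Python, from rig import telemetry, capture, camera_info, job, bot gives the robot as it stands. The module is installed in compiled form; this text tells all that it offers.
- The arm moves only by the tool carry_out, never from a script. Its argument "deltas" is a list that holds one entry, the list of rows, each a list of 7 numbers: the shift along the tool's x, y, z scaled (see below), then the turn, a rotation vector about the tool's x, y, z scaled (see below), then the closure, from -1 (fully open) to 1 (shut). In form: [[[dx, dy, dz, ax, ay, az, claw], ...]]. A call has exactly 10 rows; each row is the pose to reach, as a shift and turn from the pose commanded when the call began, along the tool's axes at that moment, turning the shorter way round; what a row does not reach only later rows make up. The controller multiplies each number of a shift by 15 cm and each number of a turn by 360 degrees. A row lasts 1/12 s, in which the tool goes at most 41.7 mm and 7.16 degrees, less where a joint would pass 70% of its speed; a pose out of reach is approached as far as the arm can. A call with a number of a shift or a turn outside -1 to 1 is refused whole. A call with a gripper value outside its range is refused whole. The fingers move at their own pace and stop on an object; the grip force is fixed at half the most. Time passes only in rows, so rows that repeat a pose let the fingers close, or fill a call up. It gives the time, the measured TCP pose, the force, the opening and the grip force at its end, in the units of the state.
- telemetry.read_state(): the state, without advancing time (a new reading comes with each control period).
- capture(name): name is "scene" or "side" or "wrist"; returns the picture (420x560x3 uint8, red, green, blue); there is no depth.
- camera_info(name): a dict with "mtx" (3x3 intrinsics, pixels), "cam_to_world" (4x4, takes a point from camera to world coordinates); the wrist camera has in their place "T_tool_cam" (4x4, takes a point from camera to tool coordinates, whose origin is the TCP and whose axes are the flange's). Camera axes: x right, y down, z forward; pixel columns grow to the right and rows downward; lengths in m; the calibration is good to about 2 mm. A picture is of the moment at which its call begins: read the wrist's pose just before it. camera_info takes no time and is no camera call.
- job.hand_in(): hands the job in; it is judged then, once.
The state is a dict: "time_s": time; "joint_positions": joint angles; "qvel": joint speeds; "tau": joint torques, N m; "position": TCP position; "tcp_rot": TCP orientation; "force": force on the tool from outside, world axes, zero at the start; "moment": the same for the moment, N m; "opening": opening from 0.0 (shut) to 1.0 (fully open); "grasp_force": force on a finger pad.
Only numpy, scipy, OpenCV 4.12 (cv2) and the standard library are available. Lean on these libraries where they do the work, as an engineer would, in place of code of your own. Each camera call takes 0.05 s, during which the arm holds its last target. There are 200 camera calls.

## Working session

There is one attempt and no reset: what is moved stays moved. The work goes in short steps, Python scripts to look and compute and a tool call to move; the robot and the scene stay as the last step left them, time stands still between calls to the robot, and variables do not carry over. Pictures are saved under pics/ and viewed, at most 10 in all, crops included, and the job is handed in when it is done.

Besides the shell and the picture viewer there is one more tool, called as name(argument=value, ...) on one line, values as JSON. carry_out: Moves the arm, as the interface text tells. Its arguments: {"type":"object","properties":{"deltas":{"type":"array","items":{"type":"array","items":{"type":"array","items":{"type":"number"}}}}},"required":["deltas"]}

```bash
mkdir -p pics
python3 - <<'E'
from rig import telemetry, capture, camera_info
import cv2, numpy as np
np.set_printoptions(precision=4,suppress=True)
print(telemetry.read_state())
for n in ["scene","side"]:
    im=capture(n); cv2.imwrite(f"pics/{n}0.png",cv2.cvtColor(im,cv2.COLOR_RGB2BGR))
    c=camera_info(n); print(n,c["mtx"],c["cam_to_world"])
E
```

```text
{'time_s': 0.0, 'joint_positions': array([ 58.3557,  30.2797,  82.1544,  -0.0025,  67.6879, -10.2294]), 'qvel': array([ 0.0206,  0.1149,  0.0448, -0.1056, -0.0665,  0.0622]), 'tau': array([ -0.0001, -44.0041, -17.6593,   0.0632,   0.0583,  -0.0002]), 'position': array([0.2278, 0.5812, 0.2216]), 'tcp_rot': array([[-0.931 ,  0.3651, -0.0011],
       [ 0.3651,  0.931 , -0.0018],
       [ 0.0003, -0.0021, -1.    ]]), 'force': array([-0.5531,  0.1931, -0.2397]), 'moment': array([ 0.0221, -0.0374, -0.011 ]), 'grasp_force': 0.0, 'opening': 1.0013138790927274}
scene [[445.0194   0.     278.4841]
 [  0.     445.0194 202.7127]
 [  0.       0.       1.    ]] [[-0.8752  0.3811 -0.2979  0.8504]
 [ 0.4834  0.7108 -0.511   0.608 ]
 [ 0.017  -0.5912 -0.8063  0.9863]
 [ 0.      0.      0.      1.    ]]
side [[420.1493   0.     281.3295]
 [  0.     420.1493 210.0697]
 [  0.       0.       1.    ]] [[-0.9739 -0.1294  0.1866  0.2576]
 [-0.2268  0.5208 -0.823   1.0516]
 [ 0.0093 -0.8438 -0.5366  0.7567]
 [ 0.      0.      0.      1.    ]]
```

View pics/scene0.png

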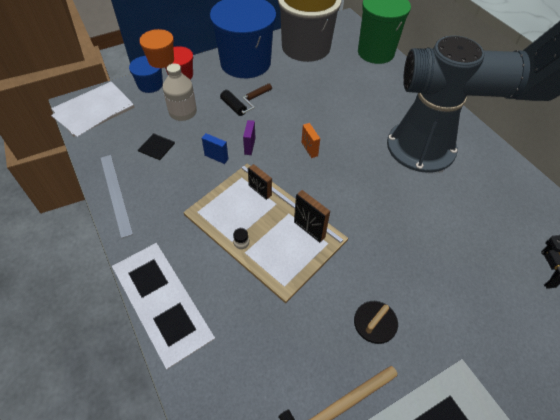

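View pics/side0.png

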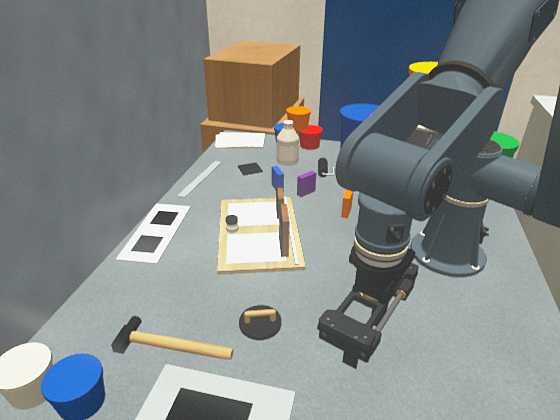

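The scene view shows the board, with corners near (186,213), (287,296), (346,240) and (245,167). A taller dark-faced block stands at (311,217) and a smaller one at (260,182). The blue (215,148), purple (250,137) and orange (311,140) look-alikes are off the board. The tall block is the one at (311,217): it is wood with a dark face, stands on the board, and is the larger of the two. The side view shows the same layout, with the tall block at (284,225). I'll confirm with a crop and measure.

```bash
cat > h.py <<'E'
import cv2, numpy as np
from rig import telemetry, capture, camera_info, bot
np.set_printoptions(precision=4,suppress=True)
def ray(n,px):
    c=camera_info(n); T=c["cam_to_world"]; px=np.atleast_2d(np.float64(px))
    d=np.c_[px,np.ones(len(px))]@np.linalg.inv(c["mtx"]).T@T[:3,:3].T
    return T[:3,3],d
def onz(n,px,z):
    o,d=ray(n,px); return o+d*((z-o[2])/d[:,2])[:,None]
def proj(n,p):
    c=camera_info(n); q=(np.atleast_2d(p)-c["cam_to_world"][:3,3])@c["cam_to_world"][:3,:3]@c["mtx"].T
    return q[:,:2]/q[:,2:]
E
python3 - <<'E'
from h import *
im=cv2.imread("pics/scene0.png")
x0,y0,x1,y1=170,140,360,310
cv2.imwrite("pics/crop0.png",cv2.resize(im[y0:y1,x0:x1],None,fx=3.5,fy=3.5,interpolation=cv2.INTER_CUBIC))
hsv=cv2.cvtColor(im,cv2.COLOR_BGR2HSV)
m=((hsv[...,1]<45)&(hsv[...,2]>175)).astype(np.uint8)
m2=((hsv[...,0]>8)&(hsv[...,0]<28)&(hsv[...,1]>55)&(hsv[...,2]>110)).astype(np.uint8)
for nm,k in (("white",m),("ply",m2)):
    z=np.zeros_like(k); z[y0:y1,x0:x1]=k[y0:y1,x0:x1]
    cs,_=cv2.findContours(z,cv2.RETR_EXTERNAL,cv2.CHAIN_APPROX_NONE)
    for c in cs:
        if cv2.contourArea(c)>200:
            h=cv2.convexHull(c); a=cv2.approxPolyDP(h,4,True)[:,0]
            r=cv2.minAreaRect(onz("scene",c[:,0],.015)[:,:2].astype(np.float32)*1000)
            print(nm,cv2.contourArea(c),a.tolist(),r); print(onz("scene",a,.015))
E
```

```text
white 491.0 [[170, 266], [196, 309], [170, 306]] ((833.552001953125, 103.6487045288086), (47.41379928588867, 133.4666290283203), 5.805904865264893)
[[0.8175 0.0349 0.015 ]
 [0.8048 0.1678 0.015 ]
 [0.8544 0.1326 0.015 ]]
white 2798.0 [[289, 214], [327, 244], [284, 286], [245, 252]] ((542.5507202148438, 124.64254760742188), (165.84597778320312, 136.19699096679688), 18.11626434326172)
[[0.4849 0.0382 0.015 ]
 [0.4458 0.1645 0.015 ]
 [0.5989 0.2139 0.015 ]
 [0.6392 0.0866 0.015 ]]
white 2282.5 [[242, 178], [275, 204], [230, 240], [198, 211]] ((598.79248046875, -46.51719665527344), (166.10025024414062, 135.86102294921875), 18.216602325439453)
[[ 0.5404 -0.1317  0.015 ]
 [ 0.502  -0.0082  0.015 ]
 [ 0.6572  0.0371  0.015 ]
 [ 0.6935 -0.0848  0.015 ]]
ply 3220.5 [[240, 169], [347, 238], [287, 300], [184, 213]] ((560.1589965820312, 37.50566101074219), (239.17759704589844, 368.9691162109375), 18.336994171142578)
[[ 0.5308 -0.1643  0.015 ]
 [ 0.3909  0.1738  0.015 ]
 [ 0.6102  0.2483  0.015 ]
 [ 0.7286 -0.0963  0.015 ]]
```

View pics/crop0.png

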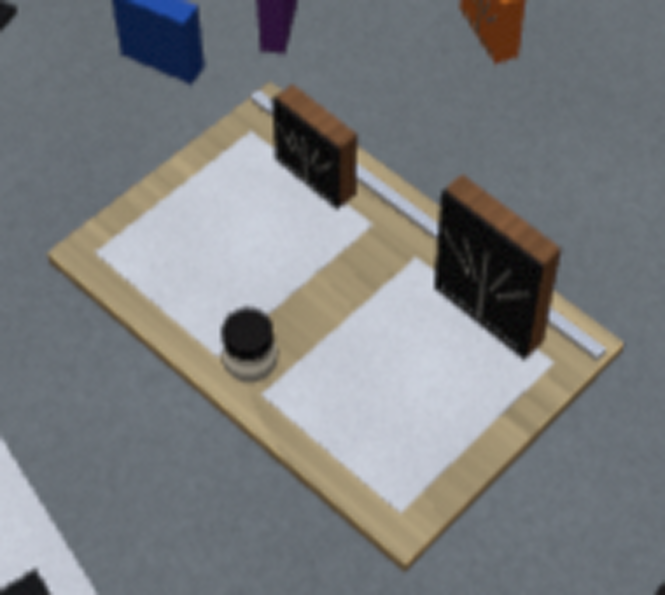

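The crop confirms the identification: the tall block is at crop (495,265), with a dark carved face and a brown top, behind the left sheet. The small one is at (315,145). The coloured look-alikes are off the board. Next I'll measure the tall block's face and top.

Run:
```python
from h import *
im=cv2.imread("pics/scene0.png"); hsv=cv2.cvtColor(im,cv2.COLOR_BGR2HSV)
a=np.deg2rad(18.2); u=np.array([np.cos(a),np.sin(a)]); v=np.array([-u[1],u[0]])
S=np.array([.5426,.1246])
B=lambda p: np.c_[(p[:,:2]-S)@u,(p[:,:2]-S)@v]*1000
print("board ctr rel sheet",B(np.array([[.5602,.0375]])))
def quad(mask,box):
    x0,y0,x1,y1=box; z=np.zeros_like(mask); z[y0:y1,x0:x1]=mask[y0:y1,x0:x1]
    z=cv2.morphologyEx(z,cv2.MORPH_CLOSE,np.ones((5,5),np.uint8))
    cs,_=cv2.findContours(z,cv2.RETR_EXTERNAL,cv2.CHAIN_APPROX_NONE); c=max(cs,key=cv2.contourArea)
    q=c[:,0].astype(float); print(cv2.contourArea(c),cv2.approxPolyDP(cv2.convexHull(c),2.5,True)[:,0].tolist()); return z,c
dark=((hsv[...,2]<70)|(0>1)).astype(np.uint8)
brown=((hsv[...,1]>100)&(hsv[...,0]<18)&(hsv[...,2]>50)&(hsv[...,2]<140)).astype(np.uint8)
for nm,box,h in (("tall",(285,180,335,250),.135),("small",(240,160,278,205),.09)):
    print(nm); z,c=quad(dark,box); quad(brown,box)
    q=cv2.approxPolyDP(cv2.convexHull(c),2.5,True)[:,0].astype(float)
    print("z15",B(onz("scene",q,.015)).round(1).tolist()); print("top",B(onz("scene",q,h)).round(1).tolist())
    w=cv2.bitwise_or(dark,brown); z,c=quad(w,box); q=cv2.approxPolyDP(cv2.convexHull(c),2,True)[:,0].astype(float)
    print("top",B(onz("scene",q,h)).round(1).tolist())
im2=cv2.imread("pics/side0.png")
cv2.imwrite("pics/both.png",np.hstack([cv2.resize(im[180:260,280:340],None,fx=6,fy=6,interpolation=cv2.INTER_CUBIC),cv2.resize(im2[180:280,240:310],(336,480),interpolation=cv2.INTER_CUBIC)]))
```

```text
board ctr rel sheet [[-10.4849 -88.2397]]
tall
869.5 [[320, 241], [295, 222], [297, 194], [329, 213]]
236.5 [[301, 191], [328, 210], [323, 238], [298, 194]]
z15 [[-74.1, 49.5], [-73.7, -35.5], [-146.6, -93.0], [-157.8, 11.2]]
top [[-10.1, 88.3], [-9.8, 13.8], [-73.7, -36.6], [-83.5, 54.6]]
1082.0 [[301, 191], [328, 210], [325, 235], [320, 241], [295, 222], [296, 195]]
top [[-87.3, -35.7], [-88.6, 47.5], [-30.1, 86.3], [-10.1, 88.3], [-9.8, 13.8], [-69.8, -36.4]]
small
356.5 [[248, 168], [271, 180], [269, 196], [265, 198], [249, 184]]
150.5 [[249, 167], [254, 165], [270, 178], [269, 196]]
z15 [[-119.9, -256.9], [-133.3, -178.7], [-88.5, -143.9], [-76.1, -147.1], [-80.5, -213.2]]
top [[-76.4, -209.0], [-88.7, -136.9], [-47.5, -104.8], [-36.0, -107.7], [-40.0, -168.7]]
489.0 [[253, 165], [271, 180], [271, 194], [266, 198], [249, 184], [248, 168]]
top [[-93.0, -206.9], [-88.7, -136.9], [-55.6, -105.5], [-37.7, -105.9], [-40.0, -168.7], [-76.4, -209.0]]
```

View pics/both.png

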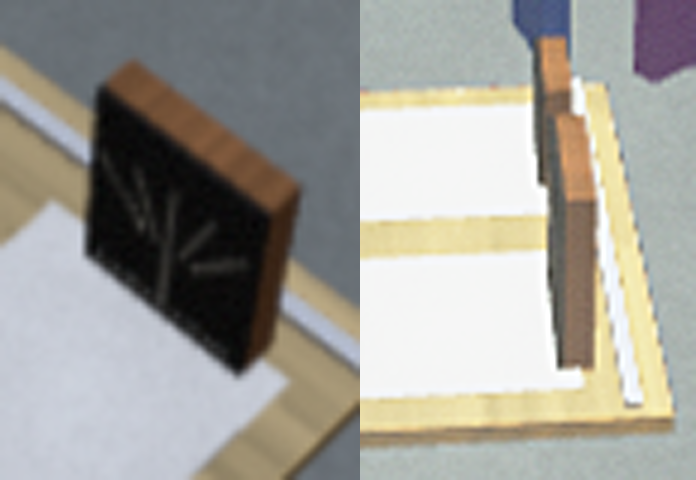

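The right panel is from the side camera and agrees with the scene panel: the block is upright and square to the board. In the sheet_left frame its front foot edge is at about -73 mm, its back at -94 and its centre y at about +6. An unslipped fall would therefore land at about (-12, +6) mm, which is inside tolerance.

I'll move behind the block first.

carry_out(deltas=[[[-0.2, -0.22, 0, 0, 0, 0, 0], [-0.4, -0.44, 0, 0, 0, 0, 0], [-0.6, -0.66, 0, 0, 0, 0, 0], [-0.78, -0.87, 0, 0, 0, 0, 0], [-0.78, -0.87, 0, 0, 0, 0, 0], [-0.78, -0.87, 0, 0, 0, 0, 0], [-0.78, -0.87, 0, 0, 0, 0, 0], [-0.78, -0.87, 0, 0, 0, 0, 0], [-0.78, -0.87, 0, 0, 0, 0, 0], [-0.78, -0.87, 0, 0, 0, 0, 0]]])

```text
time_s: 0.93
position: [0.289, 0.4189, 0.2224]
tcp_rot: [[-0.932, 0.363, 0.0], [0.363, 0.932, 0.0], [0.0, 0.0, -1.0]]
force: [0.1, -0.6, 0.2]
opening: 0.508
grasp_force: 0.0
```

carry_out(deltas=[[[-0.2, -0.22, 0, 0, 0, 0, 0], [-0.4, -0.44, 0, 0, 0, 0, 0], [-0.6, -0.66, 0, 0, 0, 0, 0], [-0.78, -0.87, 0, 0, 0, -0.02, 0], [-0.78, -0.87, 0, 0, 0, -0.04, 0], [-0.78, -0.87, 0, 0, 0, -0.06, 0], [-0.78, -0.87, 0, 0, 0, -0.08, 0], [-0.78, -0.87, 0, 0, 0, -0.1, 0], [-0.78, -0.87, 0, 0, 0, -0.11, 0], [-0.78, -0.87, 0, 0, 0, -0.11, 0]]])

```text
time_s: 1.77
position: [0.3509, 0.2541, 0.2225]
tcp_rot: [[-0.949, -0.314, 0.0], [-0.314, 0.949, 0.0], [-0.0, 0.0, -1.0]]
force: [-0.7, 0.3, 0.1]
opening: 0.497
grasp_force: 0.0
```

```bash
cat >> h.py <<'E'
a=np.deg2rad(18.2); u=np.array([np.cos(a),np.sin(a)]); v=np.array([-u[1],u[0]]); S=np.array([.5426,.1246])
def bd(p): d=np.asarray(p)[...,:2]-S; return np.stack([d@u,d@v],-1)*1000
def units(x,y,z):
    "units to reach (x,y mm in sheet frame, z m)"
    s=telemetry.read_state(); R=s["tcp_rot"]; t=np.r_[S+u*x/1000+v*y/1000,z]
    print("t",s["time_s"],"now",bd(s["position"]),s["position"][2],"F",s["force"],"open",s["opening"],"tooly err deg",np.rad2deg(np.arctan2(R[1,1],R[0,1]))-108.2)
    print("units",R.T@(t-s["position"])/.15)
E
python3 -c "
from h import *
units(-135,6.5,.16)"
```

```text
t 1.7667 now [-141.6778  182.9261] 0.22254999623563698 F [-0.688   0.3435  0.1485] open 0.4971070827637423 tooly err deg 0.12952090071919997
units [-0.0417 -1.1763  0.4169]
```

carry_out(deltas=[[[-0.01, -0.25, 0, 0, 0, 0, 0], [-0.02, -0.5, 0, 0, 0, 0, 0], [-0.03, -0.75, 0, 0, 0, 0, 0], [-0.04, -0.9, 0, 0, 0, 0, 0], [-0.04, -1, 0, 0, 0, 0, 0], [-0.04, -1, 0.1, 0, 0, 0, 0], [-0.04, -1, 0.2, 0, 0, 0, 0], [-0.04, -1, 0.2, 0, 0, 0, 0], [-0.04, -1, 0.2, 0, 0, 0, 0], [-0.04, -1, 0.2, 0, 0, 0, 0]]])

```text
time_s: 2.6
position: [0.4036, 0.1132, 0.1929]
tcp_rot: [[-0.95, -0.312, 0.001], [-0.312, 0.95, 0.0], [-0.001, -0.0, -1.0]]
force: [0.5, -0.6, -0.2]
opening: 0.499
grasp_force: 0.0
```

```bash
python3 -c "
from h import *
units(-135,6.5,.11)
for n in ('scene','side'):
    cv2.imwrite('pics/%s1.png'%n,capture(n)[...,::-1])
a,b=cv2.imread('pics/scene1.png')[150:270,230:390],cv2.imread('pics/side1.png')[130:250,220:380]
cv2.imwrite('pics/c1.png',cv2.resize(np.hstack([a,b]),None,fx=2.5,fy=2.5))
"
```

```text
t 2.6 now [-135.5948   32.6301] 0.19293676703175433 F [ 0.4989 -0.6323 -0.1758] open 0.4992128606140819 tooly err deg -0.015129563471532492
units [-0.0037 -0.1741  0.5529]
```

View pics/c1.png

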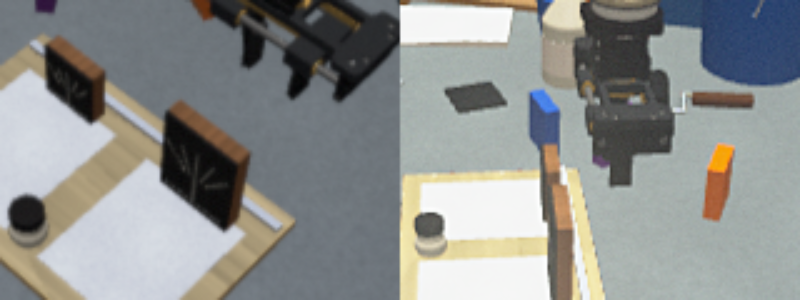

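The fingers at (270,75) in the left panel are clear behind the tall block. I'll descend to 0.11 m, then push forward slowly.

carry_out(deltas=[[[0, -0.06, 0.1, 0, 0, 0, 0], [0, -0.12, 0.2, 0, 0, 0, 0], [0, -0.17, 0.3, 0, 0, 0, 0], [0, -0.17, 0.4, 0, 0, 0, 0], [0, -0.17, 0.5, 0, 0, 0, 0], [0, -0.17, 0.55, 0, 0, 0, 0], [0, -0.17, 0.55, 0, 0, 0, 0], [0, -0.17, 0.55, 0, 0, 0, 0], [0, -0.17, 0.55, 0, 0, 0, 0], [0, -0.17, 0.55, 0, 0, 0, 0]]])

```text
time_s: 3.53
position: [0.4119, 0.0887, 0.1109]
tcp_rot: [[-0.95, -0.312, 0.002], [-0.312, 0.95, -0.0], [-0.002, -0.001, -1.0]]
force: [0.5, -0.8, -0.4]
opening: 0.501
grasp_force: 0.0
```

carry_out(deltas=[[[-0.05, 0, 0, 0, 0, 0, 0], [-0.1, 0, 0, 0, 0, 0, 0], [-0.12, 0, 0, 0, 0, 0, 0], [-0.14, 0, 0, 0, 0, 0, 0], [-0.16, 0, 0, 0, 0, 0, 0], [-0.18, 0, 0, 0, 0, 0, 0], [-0.2, 0, 0, 0, 0, 0, 0], [-0.22, 0, 0, 0, 0, 0, 0], [-0.24, 0, 0, 0, 0, 0, 0], [-0.26, 0, 0, 0, 0, 0, 0]]])

```text
time_s: 4.37
position: [0.4483, 0.1008, 0.11]
tcp_rot: [[-0.95, -0.312, -0.0], [-0.312, 0.95, -0.0], [0.0, 0.0, -1.0]]
force: [-0.3, 0.9, -0.6]
opening: 0.5
grasp_force: 0.1
```

carry_out(deltas=[[[-0.02, 0, 0, 0, 0, 0, 0], [-0.04, 0, 0, 0, 0, 0, 0], [-0.06, 0, 0, 0, 0, 0, 0], [-0.08, 0, 0, 0, 0, 0, 0], [-0.1, 0, 0, 0, 0, 0, 0], [-0.12, 0, 0, 0, 0, 0, 0], [-0.14, 0, 0, 0, 0, 0, 0], [-0.14, 0, 0, 0, 0, 0, 0], [-0.14, 0, 0, 0, 0, 0, 0], [-0.14, 0, 0, 0, 0, 0, 0]]])

```text
time_s: 5.2
position: [0.4679, 0.1073, 0.11]
tcp_rot: [[-0.95, -0.312, -0.0], [-0.312, 0.95, -0.0], [0.0, 0.0, -1.0]]
force: [-1.2, -0.5, 0.2]
opening: 0.498
grasp_force: 0.0
```

```bash
python3 -c "
from h import *
units(-12,6,.2)
for n in ('scene','side'):
    cv2.imwrite('pics/%s2.png'%n,capture(n)[...,::-1])
a,b=cv2.imread('pics/scene2.png')[150:310,190:350],cv2.imread('pics/side2.png')[150:310,200:360]
cv2.imwrite('pics/c2.png',cv2.resize(np.hstack([a,b]),None,fx=2.5,fy=2.5))
"
```

```text
t 5.2 now [-76.3479   6.8645] 0.1099987107662977 F [-1.1999 -0.4786  0.2433] open 0.4980162617057234 tooly err deg -0.013468796461808097
units [-0.4287 -0.0056 -0.6002]
```

View pics/c2.png

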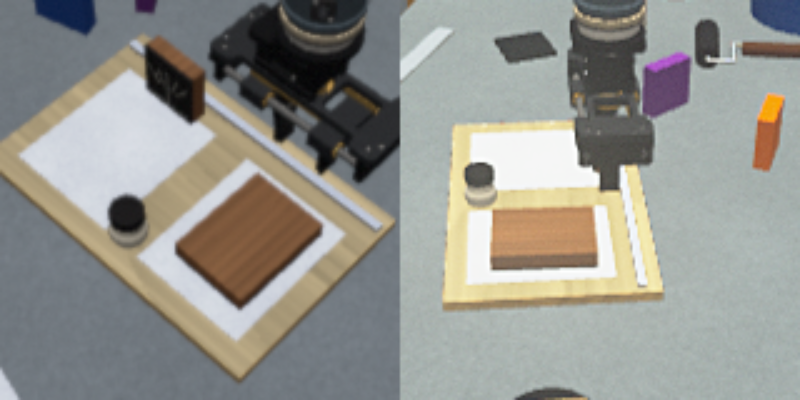

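The block has fallen face down on the left sheet; its back spans (178..320, 175..305) in the left panel. The small block still stands. Now I'll measure the back at z = 0.037.

```bash
python3 -c "
from h import *
for n,box,vlo in (('scene',(245,205,335,285),0),('side',(283,225,332,265),0)):
    im=cv2.imread('pics/%s2.png'%n); hsv=cv2.cvtColor(im,cv2.COLOR_BGR2HSV)
    m=((hsv[...,1]>95)&(hsv[...,0]<20)).astype(np.uint8)
    x0,y0,x1,y1=box; z=np.zeros_like(m); z[y0:y1,x0:x1]=m[y0:y1,x0:x1]
    c=max(cv2.findContours(z,0,1)[0],key=cv2.contourArea)
    q=cv2.approxPolyDP(cv2.convexHull(c),2,True)[:,0]; print(n,q.tolist()); print('z37',bd(onz(n,q,.037)).round(1).tolist(),'z15',bd(onz(n,q,.015)).round(1).tolist())
    # split top by brightness
    vals=hsv[...,2][z>0]; t,_=cv2.threshold(vals.reshape(-1,1),0,255,cv2.THRESH_OTSU); print('otsu',t)
    zt=((z>0)&(hsv[...,2]>t)).astype(np.uint8); zt=cv2.morphologyEx(zt,2,np.ones((3,3),np.uint8)); c=max(cv2.findContours(zt,0,1)[0],key=cv2.contourArea)
    r=cv2.minAreaRect(bd(onz(n,c[:,0],.037)).astype(np.float32)); print('top',r)
"
```

```text
scene [[317, 239], [317, 243], [287, 271], [261, 250], [263, 245], [293, 220]]
z37 [[-61.7, 47.4], [-52.7, 54.9], [55.9, 52.9], [57.3, -32.1], [43.7, -38.4], [-63.0, -34.3]] z15 [[-73.4, 40.1], [-64.2, 47.8], [47.0, 45.7], [48.3, -41.3], [34.4, -47.7], [-74.8, -43.5]]
otsu 97.0
top ((-3.8243751525878906, 6.346294403076172), (87.45415496826172, 116.59723663330078), 88.74392700195312)Traceback (most recent call last):
  File "<string>", line 7, in <module>
    c=max(cv2.findContours(z,0,1)[0],key=cv2.contourArea)
ValueError: max() iterable argument is empty
```

The block's centre is about (-6, +6) mm with a yaw of about 1°, which is well inside tolerance. I'll close the fingers, move over the middle and descend to just above its back.

carry_out(deltas=[[[-0.1, 0, 0, 0, 0, 0, 1], [-0.2, 0, 0, 0, 0, 0, 1], [-0.3, 0, 0, 0, 0, 0, 1], [-0.4, 0, 0, 0, 0, 0, 1], [-0.47, 0, 0, 0, 0, 0, 1], [-0.47, 0, 0.1, 0, 0, 0, 1], [-0.47, 0, 0.2, 0, 0, 0, 1], [-0.47, 0, 0.3, 0, 0, 0, 1], [-0.47, 0, 0.4, 0, 0, 0, 1], [-0.47, 0, 0.43, 0, 0, 0, 1]]])

```text
time_s: 6.13
position: [0.5336, 0.1291, 0.0436]
tcp_rot: [[-0.95, -0.312, -0.004], [-0.312, 0.95, -0.0], [0.004, 0.001, -1.0]]
force: [-0.3, -1.3, 0.6]
opening: 0.011
grasp_force: 0.0
```

carry_out(deltas=[[[0, 0, 0, 0, 0, 0, 1], [0, 0, 0, 0, 0, 0, 1], [0, 0, 0.01, 0, 0, 0, 1], [0, 0, 0.02, 0, 0, 0, 1], [0, 0, 0.03, 0, 0, 0, 1], [0, 0, 0.04, 0, 0, 0, 1], [0, 0, 0.05, 0, 0, 0, 1], [0, 0, 0.06, 0, 0, 0, 1], [0, 0, 0.06, 0, 0, 0, 1], [0, 0, 0.06, 0, 0, 0, 1]]])

```text
time_s: 6.97
position: [0.5353, 0.1293, 0.0374]
tcp_rot: [[-0.95, -0.312, 0.001], [-0.312, 0.95, -0.0], [-0.001, -0.0, -1.0]]
force: [-1.7, -0.3, 6.3]
opening: 0.007
grasp_force: 3.3
```

Contact at 6 N. I'll press a little harder and hold for over a second.

carry_out(deltas=[[[0, 0, 0.01, 0, 0, 0, 1], [0, 0, 0.02, 0, 0, 0, 1], [0, 0, 0.02, 0, 0, 0, 1], [0, 0, 0.02, 0, 0, 0, 1], [0, 0, 0.02, 0, 0, 0, 1], [0, 0, 0.02, 0, 0, 0, 1], [0, 0, 0.02, 0, 0, 0, 1], [0, 0, 0.02, 0, 0, 0, 1], [0, 0, 0.02, 0, 0, 0, 1], [0, 0, 0.02, 0, 0, 0, 1]]])

```text
time_s: 7.8
position: [0.5353, 0.1293, 0.0373]
tcp_rot: [[-0.95, -0.312, 0.002], [-0.312, 0.95, -0.0], [-0.001, -0.001, -1.0]]
force: [-5.3, -0.2, 26.7]
opening: 0.004
grasp_force: 13.6
```

carry_out(deltas=[[[0, 0, 0.01, 0, 0, 0, 1], [0, 0, 0.01, 0, 0, 0, 1], [0, 0, 0.01, 0, 0, 0, 1], [0, 0, 0.01, 0, 0, 0, 1], [0, 0, 0.01, 0, 0, 0, 1], [0, 0, 0.01, 0, 0, 0, 1], [0, 0, 0.01, 0, 0, 0, 1], [0, 0, 0.01, 0, 0, 0, 1], [0, 0, 0.01, 0, 0, 0, 1], [0, 0, 0.01, 0, 0, 0, 1]]])

```text
time_s: 8.63
position: [0.5354, 0.1293, 0.0373]
tcp_rot: [[-0.95, -0.313, 0.002], [-0.313, 0.95, -0.0], [-0.002, -0.001, -1.0]]
force: [-8.1, -1.3, 37.9]
opening: 0.005
grasp_force: 18.8
```

The press held 27–38 N for over a second. I'll retreat straight up and check.

carry_out(deltas=[[[0, 0, -0.05, 0, 0, 0, 1], [0, 0, -0.1, 0, 0, 0, 1], [0, 0, -0.2, 0, 0, 0, 1], [0, 0, -0.4, 0, 0, 0, 1], [0, 0, -0.6, 0, 0, 0, 1], [0, 0, -0.8, 0, 0, 0, 1], [0, 0, -1, 0, 0, 0, 1], [0, 0, -1, 0, 0, 0, 1], [0, 0, -1, 0, 0, 0, 1], [0, 0, -1, 0, 0, 0, 1]]])

```text
time_s: 9.47
position: [0.5344, 0.1293, 0.1814]
tcp_rot: [[-0.95, -0.312, -0.001], [-0.312, 0.95, -0.0], [0.001, 0.0, -1.0]]
force: [-0.3, -0.5, -0.6]
opening: 0.008
grasp_force: 0.0
```

```bash
python3 -c "
from h import *
units(-6,6,.19)
for n in ('scene','side'):
    cv2.imwrite('pics/%s3.png'%n,capture(n)[...,::-1])
a,b=cv2.imread('pics/scene3.png')[150:310,190:350],cv2.imread('pics/side3.png')[150:310,200:360]
cv2.imwrite('pics/c3.png',cv2.resize(np.hstack([a,b]),None,fx=2.5,fy=2.5))
"
```

```text
t 9.4667 now [-6.3041  6.9752] 0.18136598623540653 F [-0.2688 -0.48   -0.5783] open 0.00828480166960625 tooly err deg -0.0162327902472299
units [-0.0019 -0.0065 -0.0576]
```

View pics/c3.png

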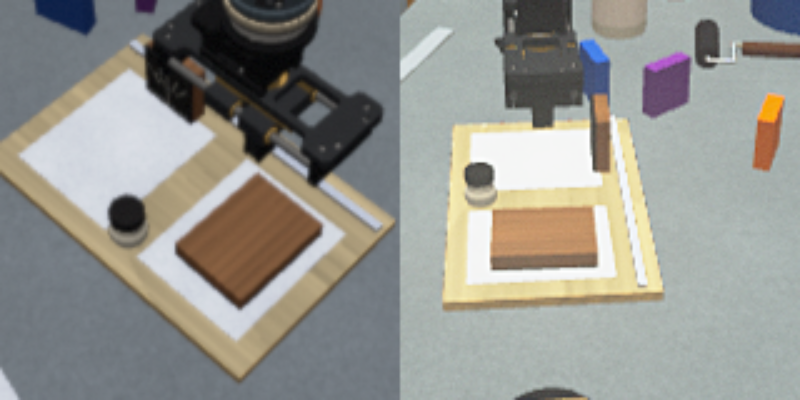

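The block is unmoved, with its back at (178..320, 175..305) in the left panel. The small block stands and the gripper is clear.

```bash
python3 -c "
from rig import job
print(job.hand_in())"
```

```text
the job is handed in; nothing more can be done
None
```

I pushed the tall block over face down onto the left sheet, about (-6, +6) mm from the sheet's centre and square to about 1°, pressed its middle at 27–38 N for over a second, left the small block standing, and handed the job in; the hand-in gave no verdict.

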